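Throw the guarded changeover switch

TASK

Change over the switch in the grey box that controls the counter's display lights: swing its hinged guard well up by the rib, push the lever beneath all the way across from the left to its right-hand stop without forcing it, then lower the guard until it lies fully shut. Leave the things around the box where they are.

Things in the scene. Friction and masses are not known exactly. Their poses are not given: they have to be found in the camera images.
- switch_box: grey switch box fixed to the counter, open on top beneath its guard: 124 (x) x 204 (y) x 92 mm high, walls 6 mm, on a 150 x 224 x 4 mm foot plate. Origin: centre of the underside. +x points to the hinge at the far rim, -x is its front, +y its left and -y its right as seen from the front
- rail_mid (a point): middle of the rail (along y) on the box's floor, 12 mm above the counter, 15 mm to +x of the box's middle; axes as the box's. A black switch block 36 x 50 mm is clipped tight on it, its middle anywhere from 20 mm left to 20 mm right of this point (not measured: look or feel). The lever's pivot (along x) is 18 mm above the rail, in the block's middle
- switch_lever (a joint): lever on the block, 54 mm long; black head 34 mm (x) x 12 mm, 26 to 54 mm out from the pivot. About 0 = leaning 0.5 rad left (+y of the box), 0.5 = upright, 1.0 = right-hand stop, leaning 0.5 rad right. Friction holds it where it is left; 3 to 5 N at the head moves it, at the stop the resistance rises sharply: over 45 N would damage it
- guard (a joint): angle of the guard, a grey plate 128 (x) x 204 (y) x 6 mm: 0 = shut on the box, 1.3 = stop, nearly upright (the rib then on its far side), still leaning over the lever, so that a tool pointing straight down at the lever would meet it. Friction holds it at any angle; about 2 to 4 N at its front edge moves it
- guard_rib (a point): grip point in the upright black rib on the guard near its front edge. The rib is 12 mm thick (y), 42 mm long (x) and stands 38 mm above the plate; the point is in its middle, 26 mm above the plate; when shut 102 mm in front of and 30 mm above the hinge line. Turns with the guard: x towards the hinge, y left, z out of the plate
- guard_hinge (a point): middle of the guard's hinge line, 95 mm above the counter, 62 mm to +x of the box's middle; axes as the box's, the hinge runs along y
- card_terminal: bystander: grey card terminal, 175 x 71 x 46 mm, left of the box; origin under its middle
- order_pad: bystander: white order pad, 72 x 104 x 12 mm, right of the box; origin under its middle
- tape_roll: bystander: roll of brown tape lying flat, 93 x 91 x 48 mm, behind the box; origin under its middle

How it is judged (in metres and radians):
On the way, in this order (a step that is already met when the one before it is completed fails the run):
1. the guard is swung well up (more than 0.8 rad) (value of joint guard above 0.8 rad), for 0.2 s.
2. the lever is thrown to its right-hand stop (beyond 0.9 rad) (value of joint switch_lever above 0.9 rad), for 0.2 s.
At the end, for the whole second after the job is handed in: The lever stays at its right-hand stop (beyond 0.9 of 1.0 rad), the guard is shut (within 0.04 rad), and the terminal, pad and tape roll are within 20 mm of where they stood (value of joint guard below 0.04 rad and value of joint switch_lever above 0.9 rad and distance of each of card_terminal, order_pad, tape_roll from where it was at the start of the episode below 0.02 m); the robot touches nothing.
It fails at once if the lever is forced (more than 45 N from the robot) (contact force between any of the fingers, the arm and switch_lever_c0 above 45 N or contact force between any of the fingers, the arm and switch_lever_c1 above 45 N).
It fails at once if a bystander is shoved more than 30 mm (distance of any of card_terminal, order_pad, tape_roll from where it was at the start of the episode above 0.03 m).
It also fails if it takes over 67 s, if anything falls off the work surface, if the arm or the gripper's body presses on something with over 40 N, if the wrist force passes 120 N, or if a joint passes its speed limit or range.

ROBOT

A 6-joint arm with a two-finger parallel gripper is mounted at the origin on a cart in front of the work surface, level with it; the furniture and walls round the work are solid. World frame = base frame: x ahead of the robot, y to its left, z up, the work surface at z = 0. Lengths are in m, angles in degrees, forces in N, time in s.
With the tool pointing down it reaches from about 0.325 to 0.85 m from the base axis. Payload 15.5 kg.
Tool frame: the origin (TCP) lies between the finger pads, 19 mm behind the fingertips; this is the grasp point; z points along the fingers, y is the line along which they close (so a half turn about z gives the same grasp; the last joint's range is limited). The gripper opens to 91 mm and grips with 3 to 60 N. Pads are 32 mm wide; open, the fingers measure 118 mm over their backs; the gripper's body (76 mm by 178 mm) begins 60 mm behind the grasp point.
Start: joints at [-73.768, 28.281, 77.091, -0, 74.628, -5.472], TCP at [0.231, -0.581, 0.233] pointing down, gripper open.
Joint ranges: [-166.48, 166.48], [-47.26, 123.95], [12.59, 153.08], [-70.14, 250.14], [6.76, 159.57], [-176.63, 176.63]. Speed limits (degrees/s): [108.29, 108.29, 147.25, 172.46, 172.46, 172.46].

INTERFACE

Orientations are given as a 3x3 rotation matrix whose columns are the frame's x, y, z axes.
In Python, from bench import ctrl gives the robot as it stands. The module is installed in compiled form; this text tells all that it offers. Calls block until the motion is done:
- ctrl.goto(position, orientation): joint-space move of the TCP to a pose.
- ctrl.move_l(position, vel=0.15, ori=None, contact_N=None): straight line of the TCP; ori=None keeps the orientation; vel is the mean speed in m/s. With contact_N (N) it stops when the force on the tool has changed by that much, and returns True; else False.
- ctrl.movej(angles): joint-space move.
- ctrl.command_gripper(opening): opening from 0.0 (shut) to 1.0 (fully open); the grip force is fixed at half the most; returns when the fingers have stopped.
- ctrl.sleep(seconds).
- ctrl.ik(position, orientation): joint angles nearest the present ones, or None.
- ctrl.read_camera(name): name is "scene" or "top"; returns the picture (420x560x3 uint8, blue, green, red); there is no depth.
- ctrl.camera_params(name): a dict with "fx", "fy", "cx", "cy" (pixels), "D" ([k1, k2, p1, p2, k3] as OpenCV has them; the pictures are not rectified), "pose" (4x4, takes a point from camera to world coordinates). Camera axes: x right, y up, looking along -z (the intrinsics and any distortion apply to the point x, -y, -z); pixel columns grow to the right and rows downward; lengths in m; the calibration is good to about 2 mm. A picture is of the moment at which its call begins. camera_params takes no time and is no camera call.
A pose or a line that the arm cannot do raises ctrl.MotionError and nothing moves.
- ctrl.sign_off(): hands the job in; it is judged then, once.
Readings, each from a call of its own:
- ctrl.current_t(): time.
- ctrl.current_q(): joint angles.
- ctrl.current_dq(): joint speeds.
- ctrl.current_effort(): joint torques, N m.
- ctrl.current_tool_pos(): TCP position.
- ctrl.current_eef_rot(): TCP orientation.
- ctrl.current_contact_force(): force on the tool from outside, world axes, zero at the start.
- ctrl.current_wrist_torque(): the same for the moment, N m.
- ctrl.current_grip_width(): opening from 0.0 (shut) to 1.0 (fully open).
- ctrl.current_grasp_force(): force on a finger pad.
Only numpy, scipy, OpenCV 4.12 (cv2) and the standard library are available. Lean on these libraries where they do the work, as an engineer would, in place of code of your own. Each camera call takes 0.05 s, during which the arm holds its last target. There are 200 camera calls.

## Working session

There is one attempt and no reset: what is moved stays moved. The work goes in short steps, each a Python script; the robot and the scene stay as the last script left them, time stands still between calls to the robot, and variables do not carry over. Pictures are saved under pics/ and viewed, at most 14 in all, crops included, and the job is handed in when it is done.

```bash
mkdir -p pics; python3 - <<'E'
from bench import ctrl
import cv2
for n in("scene","top"):
    im=ctrl.read_camera(n); cv2.imwrite(f"pics/{n}0.png",im)
    p=ctrl.camera_params(n); print(n,{k:(v.tolist() if hasattr(v,'tolist') else v) for k,v in p.items()})
E
```

```text
scene {'fx': 382.6130460126474, 'fy': 382.6130460126474, 'cx': 271.17466156487353, 'cy': 211.0191778748394, 'D': [-0.01087621106535882, 0.0, 0.0, 0.0, 0.0], 'pose': [[-0.820163636162542, 0.2720762152708696, -0.5032952841031962, 0.16666732560230513], [-0.572128278881663, -0.38861745591061503, 0.7222504451126822, 0.6891063677495577], [0.0009178347039651071, 0.880313015946851, 0.4743924024834458, 0.49204306634207906], [0.0, 0.0, 0.0, 1.0]]}
top {'fx': 420.5250239513117, 'fy': 420.5250239513117, 'cx': 282.3718028217443, 'cy': 212.15707402767077, 'D': [-0.033192660879689515, 0.0, 0.0, 0.0, 0.0], 'pose': [[0.012079205320806967, 0.9994769334154038, -0.029999206145462594, 0.5620827670472922], [-0.9995881518524529, 0.011288648902442612, -0.02638357599255319, 0.07150731262259379], [-0.026031125120041205, 0.030305543659494862, 0.999201658599748, 0.9536516840259929], [0.0, 0.0, 0.0, 1.0]]}
```

View pics/scene0.png

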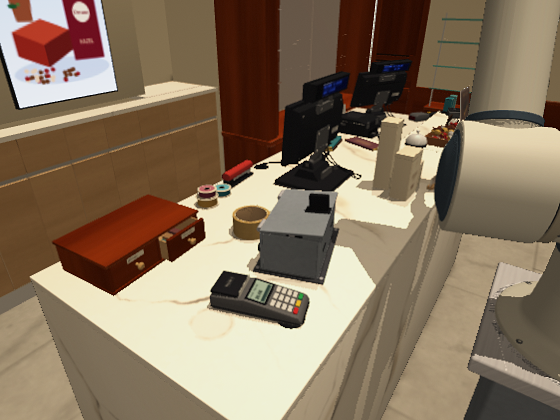

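View pics/top0.png

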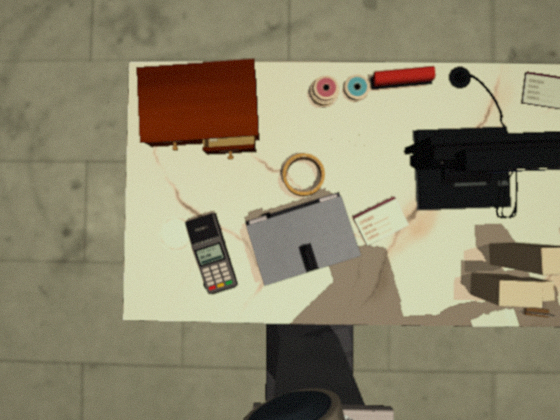

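The scene picture shows the box at about (300,235), with the terminal in front and the tape behind it. In the top picture the guard's corners are about (247,224), (338,194), (360,253), (265,285), and the rib is at (308,257). I'll enlarge both.

```bash
python3 - <<'E'
import cv2
a=cv2.imread("pics/top0.png")[180:300,235:375]; cv2.imwrite("pics/topc.png",cv2.resize(a,None,fx=5,fy=5,interpolation=cv2.INTER_CUBIC))
a=cv2.imread("pics/scene0.png")[180:285,245:350]; cv2.imwrite("pics/scc.png",cv2.resize(a,None,fx=5,fy=5,interpolation=cv2.INTER_CUBIC))
E
```

```text
(no output)
```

View pics/topc.png

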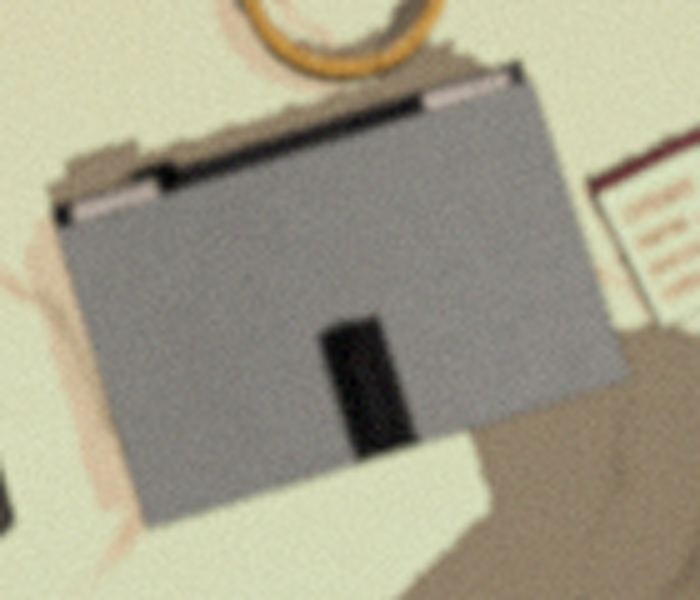

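View pics/scc.png

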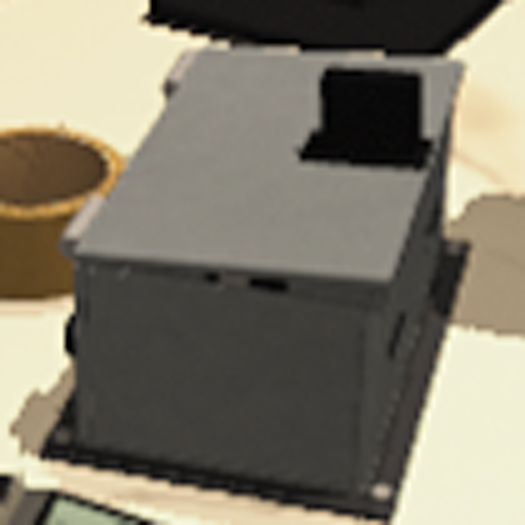

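The top crop shows guard corners FL (148,527), FR (630,375), BL (60,228), BR (530,90) and the rib centred at about (367,388). The scene crop shows guard corners FL (390,282), BL (78,255), BR (205,52), FR (463,62), with foot corners (388,518), (42,458), (467,245). I'll fit the box pose to these.

```bash
cat > h.py <<'E'
import numpy as np, cv2
from bench import ctrl
def proj(n,P):
    c=ctrl.camera_params(n);T=np.linalg.inv(np.array(c["pose"]))
    q=np.atleast_2d(P)@T[:3,:3].T+T[:3,3]; q=q*[1,-1,-1]
    K=np.array([[c["fx"],0,c["cx"]],[0,c["fy"],c["cy"]],[0,0,1]])
    return cv2.projectPoints(q,np.zeros(3),np.zeros(3),K,np.array(c["D"]))[0][:,0]
def Rz(a): return np.array([[np.cos(a),-np.sin(a),0],[np.sin(a),np.cos(a),0],[0,0,1.]])
E
python3 - <<'E'
from h import *
from scipy.optimize import least_squares
pz=.099
G=lambda e:np.array([[e-.128,.102,pz],[e-.128,-.102,pz],[e,.102,pz],[e,-.102,pz]])
F=np.array([[-.075,.112,.004],[.075,.112,.004],[-.075,-.112,.004]])
tu=np.array([(148,527),(630,375),(60,228),(530,90),(367,388)])/5+[234.6,179.6]
su=np.array([(390,282),(463,62),(78,255),(205,52),(388,518),(42,458),(467,245)])/5+[244.6,179.6]
def res(p):
    R=Rz(p[2]);o=np.array([p[0],p[1],0]);f=lambda P:P@R.T+o
    t=proj("top",f(np.vstack([G(p[3]),[-.04,p[4],.120]])))-tu
    s=proj("scene",f(np.vstack([G(p[3]),F])))-su
    return np.r_[t.ravel(),s.ravel(),p[3:]*0]
r=least_squares(res,[.5,.02,.3,.06,0]);p=r.x
print(p,np.degrees(p[2]));print(r.fun[:-2].reshape(-1,2).round(1))
R=Rz(p[2]);o=np.array([p[0],p[1],0])
for n in [(-.04,p[4],.125),(.062,0,.095),(.015,0,.012)]: print(R@n+o)
E
```

```text
[0.53423348 0.05240412 0.3230658  0.06014334 0.0012435 ] 18.51030702394325
[[ 0.8  1. ]
 [ 0.4  0.7]
 [-0.8  0.7]
 [ 0.7 -2.5]
 [ 0.5  1.4]
 [ 0.4  3.4]
 [ 0.4  2.6]
 [-1.1 -1. ]
 [-0.7 -1.9]
 [ 0.4 -0.4]
 [-1.5 -1.4]
 [-0.2 -1. ]]
[0.49590804 0.04088428 0.125     ]
[0.59302601 0.07208758 0.095     ]
[0.54845748 0.05716625 0.012     ]
```

```bash
python3 - <<'E'
from h import *
from scipy.optimize import least_squares
tu=np.array([(148,527),(630,375),(60,228),(530,90),(367,388)])/5+[234.6,179.6]
su=np.array([(390,282),(463,62),(78,255),(205,52),(388,518),(42,458),(467,245)])/5+[244.6,179.6]
F=np.array([[-.075,.112,.004],[.075,.112,.004],[-.075,-.112,.004]])
def model(p):
    c,s=np.cos(p[5]),np.sin(p[5])
    f=lambda x,y,z:[.062-c*x-s*z,y,.095+s*x+c*z] # x=distance in front
    P=np.array([f(p[3]+.128,.102,.004),f(p[3]+.128,-.102,.004),f(p[3],.102,.004),f(p[3],-.102,.004),f(.102,p[4],.025)])
    R=Rz(p[2]);o=np.array([p[0],p[1],0]);return P@R.T+o,F@R.T+o
def res(p,free):
    p=p.copy(); p[5]*=free
    P,f=model(p)
    return np.r_[(proj("top",P)-tu).ravel(),(proj("scene",np.vstack([P[:4],f]))-su).ravel()]
for free in(0,1):
    r=least_squares(res,[.53,.05,.3,.0,0,0],args=(free,),loss='soft_l1');p=r.x
    print(p.round(4),np.degrees(p[2]),r.cost);print(r.fun.reshape(-1,2).round(1).tolist());
    print(model(p)[0][4])
E
```

```text
[0.5341 0.0529 0.3218 0.0016 0.0011 0.    ] 18.435771593904455 12.890632358999376
[[0.4, 0.9], [0.1, 0.7], [-1.0, 0.6], [0.5, -2.5], [0.3, 1.4], [0.2, 3.5], [0.3, 2.7], [-1.4, -1.0], [-0.8, -1.9], [0.3, -0.2], [-1.7, -1.3], [-0.2, -0.9]]
[0.49582327 0.04123632 0.12      ]
[0.534  0.0533 0.3212 0.0012 0.0011 0.0554] 18.402210116964593 9.74388643808744
[[-0.1, 1.3], [0.4, 0.9], [-1.3, 0.5], [0.3, -2.5], [0.3, 2.4], [0.2, 0.5], [0.4, 0.0], [-1.6, -0.9], [-0.9, -1.8], [0.2, -0.1], [-1.7, -1.2], [-0.2, -0.8]]
[0.49448472 0.04135324 0.1256076 ]
```

Fit: box at (0.534, 0.053), yaw about 18.4°, guard nearly shut. Next I check reachability for both flips of the tool.

```bash
cat >> h.py <<'E'
O=np.array([.5341,.0530,0]);YAW=np.radians(18.2);R=Rz(YAW);S=1
def W(x,y,z): return R@[x,y,z]+O
def ori(tilt,s=None):   # tilt>0: tool tip points toward robot (wrist leans to far side)
    s=S if s is None else s
    z=R@np.array([-np.sin(tilt),0,-np.cos(tilt)]); y=s*R[:,1]
    return np.c_[np.cross(y,z),y,z]
def rib(th,dx=0,dz=0):  # grip point at guard angle; dx,dz along plate frame
    c,s=np.cos(th),np.sin(th); a=-.102+dx; b=.030+dz
    return W(.062+c*a+s*b, .001, .095-s*a+c*b)
E
python3 - <<'E'
from h import *
for s in(1,-1):
  for n,p,t in[("pre",rib(0,0,.1),0),("rib",rib(0),0)]+[("th%.1f"%th,rib(th),.45*th) for th in(.4,.8,1.2,1.3)]+[("back",rib(1.25,0,0)+.1*np.array(-ori(.55,s)[:,2]),.55),("lev",W(.0,.07,.08),-.5),("lev2",W(0,-.03,.08),-.5),("levup",W(-.08,.07,.22),-.5)]:
    q=ctrl.ik(p,ori(t,s)); print(s,n,p.round(3),None if q is None else np.round(q,0))
E
```

```text
1 pre [0.496 0.041 0.225] [  -2.   19.   95.   -0.   66. -110.]
1 rib [0.496 0.041 0.125] [  -2.   27.  102.   -0.   51. -110.]
1 th0.4 [0.515 0.048 0.162] [   1.   29.   89.   -3.   71. -106.]
1 th0.8 [0.546 0.058 0.189] [   3.   35.   75.   -5.   90. -104.]
1 th1.2 [0.584 0.071 0.201] [   5.   43.   60.   -7.  107. -103.]
1 th1.3 [0.594 0.074 0.201] [   5.   46.   56.   -8.  111. -104.]
1 back [0.639 0.088 0.287] [   6.   46.   42.   -8.  123. -105.]
1 lev [0.512 0.119 0.08 ] [  2.  31. 124. 105.   8. 150.]
1 lev2 [0.543 0.025 0.08 ] [-12.  31. 120.  78.  15. 165.]
1 levup [0.436 0.095 0.22 ] [  -3.    6.  124.   24.   25. -131.]
-1 pre [0.496 0.041 0.225] [-2. 19. 95. -0. 66. 70.]
-1 rib [0.496 0.041 0.125] [ -2.  27. 102.  -0.  51.  70.]
-1 th0.4 [0.515 0.048 0.162] [ 1. 29. 89. -3. 71. 74.]
-1 th0.8 [0.546 0.058 0.189] [ 3. 35. 75. -5. 90. 76.]
-1 th1.2 [0.584 0.071 0.201] [  5.  43.  60.  -7. 107.  77.]
-1 th1.3 [0.594 0.074 0.201] [  5.  46.  56.  -8. 111.  76.]
-1 back [0.639 0.088 0.287] [  6.  46.  42.  -8. 123.  75.]
-1 lev [0.512 0.119 0.08 ] [  2.  31. 124. 105.   8. -30.]
-1 lev2 [0.543 0.025 0.08 ] [-12.  31. 120.  78.  15. -15.]
-1 levup [0.436 0.095 0.22 ] [ -3.   6. 124.  24.  25.  49.]
```

```bash
sed -i 's/;S=1$/;S=-1/' h.py; python3 - <<'E'
from h import *
for t in(-.2,-.25,-.3):
  for p in(W(-.03,.07,.25),W(0,.07,.08),W(0,-.02,.08)):print(t,np.round(ctrl.ik(p,ori(t)),0))
ctrl.move_l([.231,-.581,.45],vel=.3)
p=rib(0); 
ctrl.goto([p[0],p[1],.42],ori(0)); ctrl.command_gripper(.6)
ctrl.move_l(rib(0,0,.045),vel=.25)
print(ctrl.move_l(rib(0,0,.003),vel=.05,contact_N=5), ctrl.current_tool_pos(),ctrl.current_contact_force())
ctrl.command_gripper(0)
print(ctrl.current_grip_width()*91,ctrl.current_grasp_force(),ctrl.current_contact_force(),ctrl.current_t())
cv2.imwrite("pics/s1.png",cv2.resize(ctrl.read_camera("scene")[120:330,180:460],None,fx=2.5,fy=2.5))
E
```

```text
-0.2 [  4.  12. 102.   3.  55.  74.]
-0.2 [  5.  30. 110.   5.  30.  72.]
-0.2 [ -6.  30. 107.   9.  32.  59.]
-0.25 [  3.  11. 104.   5.  51.  73.]
-0.25 [  4.  29. 112.   8.  25.  69.]
-0.25 [ -6.  30. 110.  13.  28.  55.]
-0.3 [  3.  10. 107.   6.  47.  71.]
-0.3 [  4.  29. 114.  12.  20.  65.]
-0.3 [ -7.  30. 112.  18.  24.  49.]
False [0.49595538 0.04146289 0.12820071] [-1.12845281  0.46112486  0.09662421]
11.793171799564893 30.003686249256134 [  2.5370673  -16.23223665  -0.10910955] 6.9667
```

View pics/s1.png

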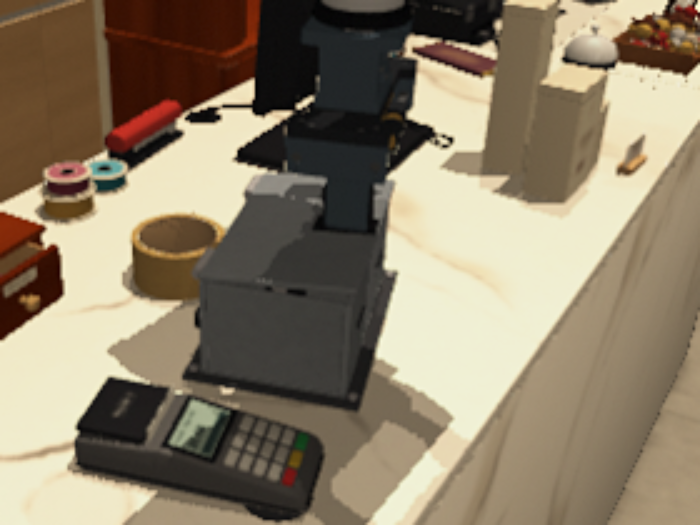

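The rib is held (11.8 mm, 30 N), with the fingers straddling it over the guard's front. The arm sits slightly too far to the left, so I relieve that and swing the guard up.

```bash
python3 - <<'E'
from h import *
by=R[:,1]; off=np.zeros(3)
p0=ctrl.current_tool_pos()
for k in range(3):
    f=ctrl.current_contact_force()@by
    if abs(f)<5: break
    off+=by*np.sign(f)*.001; ctrl.move_l(p0+off,vel=.02)
    print(off.round(4),np.round(ctrl.current_contact_force(),1))
np.save("off.npy",off)
for th in np.arange(.13,1.27,.13):
    ctrl.move_l(rib(th,0,.002)+off,vel=.07,ori=ori(.45*th))
    print(round(th,2),np.round(ctrl.current_contact_force(),1),round(ctrl.current_grasp_force(),1),np.round(ctrl.current_tool_pos()-rib(th,0,.002)-off,4))
    if np.linalg.norm(ctrl.current_contact_force())>30: break
print(ctrl.current_t())
im=ctrl.read_camera("scene");cv2.imwrite("pics/s2.png",cv2.resize(im[120:330,180:460],None,fx=2.5,fy=2.5))
E
```

```text
[ 0.0003 -0.0009  0.    ] [-1.   8.6 -0.1]
[0. 0. 0.] [ 0.8 -3.6 -1.5]
0.13 [ -0.9 -17.4   8.4] 30.0 [ 0.0005 -0.0014  0.0005]
0.26 [ -1.2 -16.5  10. ] 30.0 [ 0.0006 -0.0014  0.0005]
0.39 [ -0.6 -15.4   8.9] 30.1 [ 0.0005 -0.0014  0.0005]
0.52 [ -0.3 -14.4   8. ] 30.6 [ 0.0004 -0.0014  0.0005]
0.65 [  0.6 -14.5   6.5] 30.7 [ 0.0002 -0.0015  0.0004]
0.78 [ -0.7 -13.9   5.6] 30.6 [ 0.0001 -0.0016  0.0003]
0.91 [  0.2 -14.3   5.5] 30.2 [-0.     -0.0016  0.0003]
1.04 [ -0.4 -14.6   5.5] 30.0 [ 0.0001 -0.0016  0.0002]
1.17 [  1.4 -14.4   5.4] 30.0 [ 0.0003 -0.0015  0.0002]
10.675
```

View pics/s2.png

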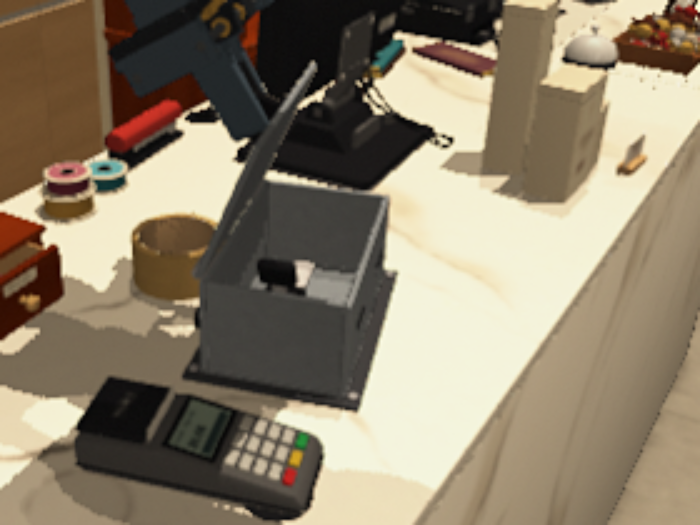

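The guard is up and holding, and the lever head is visible at about (275,272) in the crop. I'll take it nearly to the stop, release, back off, and look from the top.

```bash
python3 - <<'E'
from h import *
off=np.load("off.npy")
print(ctrl.move_l(rib(1.26,0,.002)+off,vel=.04,ori=ori(.53),contact_N=12),ctrl.current_tool_pos(),rib(1.26,0,.002),ctrl.current_contact_force().round(1))
np.save("pg.npy",ctrl.current_tool_pos())
ctrl.command_gripper(.6)
ctrl.move_l(ctrl.current_tool_pos()-ori(.53)[:,2]*.09,vel=.2)
p=ctrl.current_tool_pos(); ctrl.move_l([p[0],p[1],.40],vel=.3)
ctrl.goto(W(-.2,.0,.42),ori(-.25)); ctrl.command_gripper(0)
a=cv2.resize(ctrl.read_camera("top")[180:300,235:375],None,fx=5,fy=5,interpolation=cv2.INTER_CUBIC)
b=cv2.resize(ctrl.read_camera("scene")[180:285,245:350],None,fx=5.7,fy=5.7,interpolation=cv2.INTER_CUBIC)
cv2.imwrite("pics/t3.png",a);cv2.imwrite("pics/s3.png",b);print(ctrl.current_t())
E
```

```text
False [0.59204178 0.07152341 0.20188563] [0.59199584 0.07308785 0.20189936] [  1.8 -13.5   1.2]
15.4833
```

View pics/t3.png

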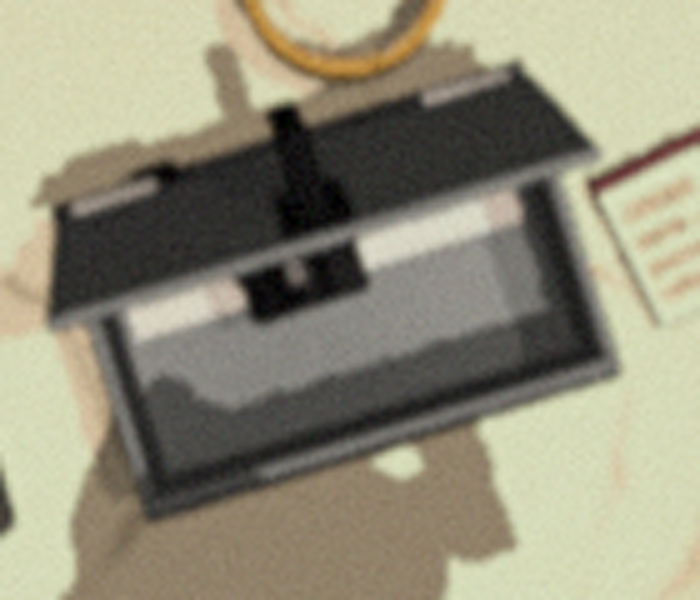

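View pics/s3.png

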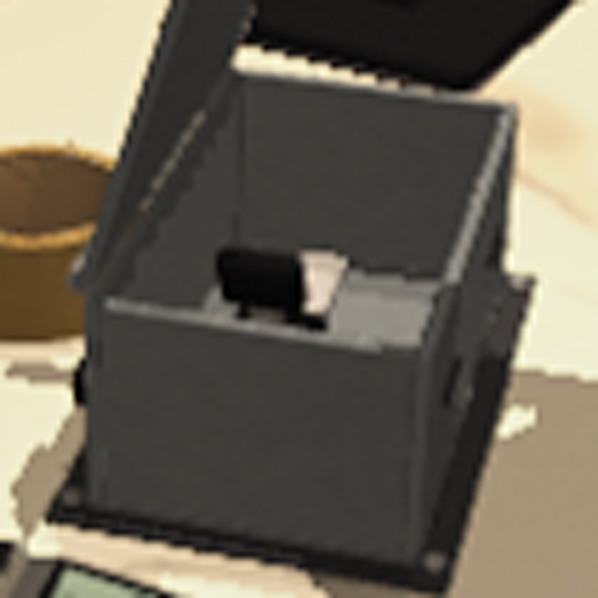

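The top crop shows the block's front edge from (258,320) to (368,288). The scene crop shows the lever head's left face spanning about (217,250) to (303,312), leaning left.

```bash
python3 - <<'E'
from h import *
tu=np.array([(258,320),(313,304),(368,288)])/5+[234.6,179.6]
c=ctrl.camera_params("top")
for z in(.03,.04):
  for b in(-.02,-.01,0,.01,.02):
    P=np.array([W(-.003,b+d,z) for d in(.025,0,-.025)]); print(z,b,(proj("top",P)-tu).round(1).tolist())
# head in the scene
for b in(-.02,-.01,0,.01,.02):
    a=.5;P=[W(.015+x,b+r*np.sin(a)+6e-3*np.cos(a),.03+r*np.cos(a)-6e-3*np.sin(a)) for x,r in((.017,.054),(-.017,.054),(.017,.026),(-.017,.026))]
    print(b,((proj("scene",np.array(P))-[244.6,179.6])*5.7).round(0).tolist())
E
```

```text
0.03 -0.02 [[13.7, -3.8], [13.5, -4.1], [13.4, -4.3]]
0.03 -0.01 [[9.3, -2.5], [9.2, -2.7], [9.1, -2.9]]
0.03 0 [[5.0, -1.1], [4.8, -1.3], [4.7, -1.5]]
0.03 0.01 [[0.6, 0.3], [0.5, 0.1], [0.4, -0.2]]
0.03 0.02 [[-3.7, 1.7], [-3.9, 1.4], [-4.0, 1.2]]
0.04 -0.02 [[13.7, -3.7], [13.7, -3.9], [13.7, -4.2]]
0.04 -0.01 [[9.3, -2.3], [9.3, -2.5], [9.3, -2.8]]
0.04 0 [[4.9, -0.9], [4.9, -1.2], [4.9, -1.4]]
0.04 0.01 [[0.5, 0.5], [0.5, 0.2], [0.5, -0.0]]
0.04 0.02 [[-3.9, 1.9], [-3.9, 1.6], [-3.9, 1.4]]
-0.02 [[225.0, 234.0], [311.0, 246.0], [233.0, 271.0], [317.0, 284.0]]
-0.01 [[218.0, 246.0], [305.0, 259.0], [226.0, 284.0], [311.0, 297.0]]
0 [[211.0, 259.0], [299.0, 272.0], [220.0, 297.0], [305.0, 310.0]]
0.01 [[204.0, 272.0], [293.0, 285.0], [213.0, 310.0], [299.0, 323.0]]
0.02 [[197.0, 285.0], [286.0, 299.0], [206.0, 323.0], [293.0, 337.0]]
```

```bash
python3 - <<'E'
from h import *
o=ori(-.25)
ctrl.goto(W(-.05,.068,.24),o)
ctrl.move_l(W(-.002,.068,.14),vel=.2)
print(ctrl.move_l(W(-.002,.068,.078),vel=.06,contact_N=5),ctrl.current_tool_pos())
ctrl.move_l(W(-.002,.06,.078),vel=.05)
by=R[:,1]
for y in np.arange(.05,.004,-.005):
    h=ctrl.move_l(W(-.002,y,.078),vel=.03,contact_N=13)
    print(round(y,3),h,R.T@(ctrl.current_tool_pos()-O),(R.T@ctrl.current_contact_force()).round(1))
    if h or abs((R.T@ctrl.current_contact_force())[1])>15:break
print(ctrl.current_t())
cv2.imwrite("pics/s4.png",cv2.resize(ctrl.read_camera("scene")[120:330,180:460],None,fx=2.5,fy=2.5))
E
```

```text
False [0.51116608 0.11699316 0.0783136 ]
0.05 False [-0.00202512  0.0498173   0.07798572] [-0.2 -0.1 -0.1]
0.045 False [-0.00205836  0.0449543   0.07803463] [0.  2.9 1.6]
0.04 False [-0.00196886  0.03990362  0.07800029] [0.2 1.1 1.2]
0.035 False [-0.00197074  0.03474095  0.07797341] [-1.1  0.5  0. ]
0.03 False [-0.00196142  0.02968984  0.07800111] [-0.3  1.2  0.8]
0.025 False [-0.00196874  0.0247427   0.07797748] [0.3 0.  0.3]
0.02 False [-0.00199445  0.01976788  0.0779803 ] [-0.4  1.7  0.4]
0.015 False [-0.00200852  0.01476953  0.07797033] [-0.9  0.7 -0.6]
0.01 False [-0.00208934  0.00981326  0.07797022] [-0.3  1.4 -0.9]
0.005 True [-0.00253204  0.00563493  0.07768722] [2.6 9.  3.3]
21.9333
```

View pics/s4.png

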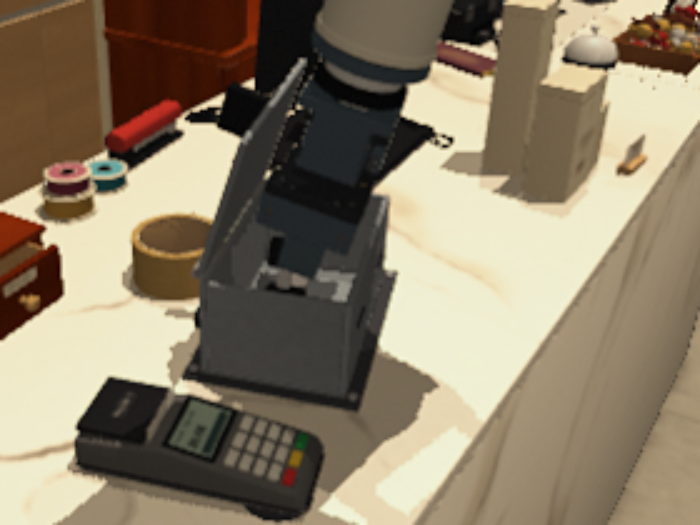

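The stop shows as a sharp force rise near y = 0.0056, which matches the expected 41 mm of travel. I'll press once more gently to confirm, then retreat and look.

```bash
python3 - <<'E'
from h import *
h=ctrl.move_l(W(-.002,.001,.078),vel=.01,contact_N=9)
print(h,R.T@(ctrl.current_tool_pos()-O),(R.T@ctrl.current_contact_force()).round(1))
ctrl.sleep(.4);print((R.T@ctrl.current_contact_force()).round(1))
ctrl.move_l(W(-.002,.03,.078),vel=.08)
ctrl.move_l(W(-.03,.03,.2),vel=.2)
ctrl.move_l(W(-.2,.0,.42),vel=.3)
a=cv2.resize(ctrl.read_camera("top")[180:300,235:375],None,fx=4,fy=4,interpolation=cv2.INTER_CUBIC)[:420]
b=cv2.resize(ctrl.read_camera("scene")[180:285,245:350],None,fx=4,fy=4,interpolation=cv2.INTER_CUBIC)
cv2.imwrite("pics/b5.png",np.hstack([a[:,:380],b]));print(ctrl.current_t())
E
```

```text
True [-0.00255147  0.00557691  0.07763597] [2.8 9.6 4.9]
[3.7 9.  4.8]
25.0667
```

View pics/b5.png

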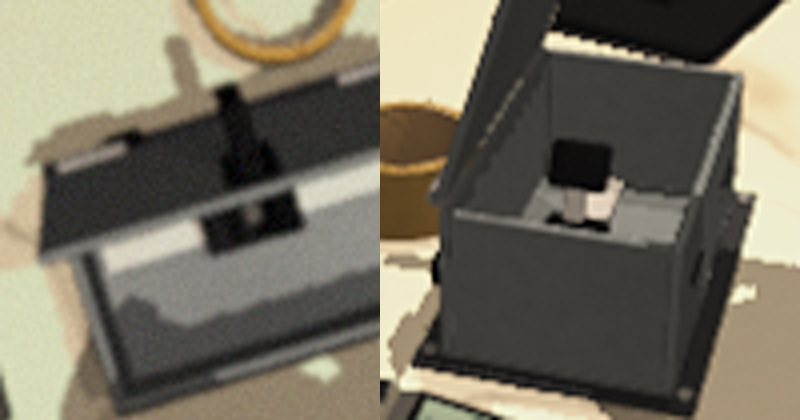

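```bash
python3 - <<'E'
from h import *
for b in(.003,.011):
  for a in(.5,.2,0,-.3,-.4,-.5):
    P=[W(.015+x,b+r*np.sin(a)+6e-3*np.cos(a),.03+r*np.cos(a)-6e-3*np.sin(a)) for x,r in((.017,.054),(-.017,.054),(.017,.026),(-.017,.026))]
    print(b,a,((proj("scene",np.array(P))-[244.6,179.6])*4+[380,0]).round(0).tolist())
E
```

```text
0.003 0.5 [[527.0, 184.0], [588.0, 194.0], [533.0, 211.0], [593.0, 220.0]]
0.003 0.2 [[534.0, 160.0], [595.0, 169.0], [536.0, 198.0], [596.0, 207.0]]
0.003 0 [[539.0, 147.0], [600.0, 156.0], [538.0, 191.0], [598.0, 200.0]]
0.003 -0.3 [[547.0, 135.0], [606.0, 143.0], [542.0, 183.0], [601.0, 192.0]]
0.003 -0.4 [[549.0, 132.0], [608.0, 141.0], [543.0, 181.0], [602.0, 190.0]]
0.003 -0.5 [[551.0, 131.0], [610.0, 139.0], [544.0, 180.0], [603.0, 189.0]]
0.011 0.5 [[523.0, 192.0], [585.0, 201.0], [529.0, 218.0], [589.0, 228.0]]
0.011 0.2 [[530.0, 167.0], [592.0, 176.0], [532.0, 205.0], [592.0, 215.0]]
0.011 0 [[535.0, 154.0], [596.0, 163.0], [535.0, 198.0], [595.0, 207.0]]
0.011 -0.3 [[543.0, 141.0], [603.0, 150.0], [538.0, 190.0], [598.0, 199.0]]
0.011 -0.4 [[545.0, 139.0], [605.0, 147.0], [540.0, 188.0], [599.0, 197.0]]
0.011 -0.5 [[548.0, 137.0], [607.0, 146.0], [541.0, 187.0], [600.0, 196.0]]
```

The observed head corners (552,140), (612,148) match the lever leaning about 0.5 rad right, and the force and travel agree, so it is at its stop. Now I regrip the rib and lower the guard.

```bash
python3 - <<'E'
from h import *
pg=np.load("pg.npy"); o=ori(.53); a=pg-o[:,2]*.09
ctrl.command_gripper(.6)
p=ctrl.current_tool_pos()
ctrl.goto([a[0],a[1],.40],o)
ctrl.move_l(a,vel=.25)
print(ctrl.move_l(pg,vel=.08,contact_N=6),ctrl.current_contact_force().round(1))
ctrl.command_gripper(0); print(ctrl.current_grip_width()*91,ctrl.current_contact_force().round(1))
off=-.0012*R[:,1]
for th in list(np.arange(1.13,.05,-.135))+[.04]:
    h=ctrl.move_l(rib(th,0,.002)+off,vel=.07,ori=ori(.45*th),contact_N=20)
    print(round(th,2),h,ctrl.current_contact_force().round(1))
    if h:break
for th in(.02,0,-.02,-.035):
    h=ctrl.move_l(rib(th,0,.002)+off,vel=.02,ori=ori(0),contact_N=12)
    print(th,h,ctrl.current_contact_force().round(1),ctrl.current_tool_pos())
    if h or ctrl.current_contact_force()[2]>12:break
print(ctrl.current_t())
E
```

```text
False [ 0.4 -0.5 -0.3]
12.063497655762513 [ 1.9 -2.3  0.2]
1.13 False [ 4.1 -4.  -1.9]
0.99 False [ 4.5 -2.9 -2.4]
0.86 True [ 1.5 -2.  -5.1]
0.02 True [ 0.  -0.6  7.1] [0.56052113 0.06094096 0.19586025]
31.175
```

```bash
python3 - <<'E'
from h import *
d=R.T@(ctrl.current_tool_pos()-O)-[.062,0,.095]; r=np.hypot(d[0],d[2]); th=np.arctan2(d[2],-d[0])-np.arctan2(.032,.102)
z=R.T@ctrl.current_eef_rot()[:,2]; print(r,np.hypot(.102,.032),th,np.arctan2(-z[0],-z[2]),ctrl.current_grip_width()*91,ctrl.current_grasp_force(),ctrl.current_contact_force(),ctrl.current_wrist_torque())
cv2.imwrite("pics/s6.png",cv2.resize(ctrl.read_camera("scene")[120:330,180:460],None,fx=2.5,fy=2.5))
E
```

```text
0.10657183578419181 0.10690182411914213 0.9379202459305471 0.4185764505541207 11.577066323307589 30.069227879475875 [ 0.02797748 -0.63345079  7.08455602] [0.14127524 0.04757542 0.02575631]
```

View pics/s6.png

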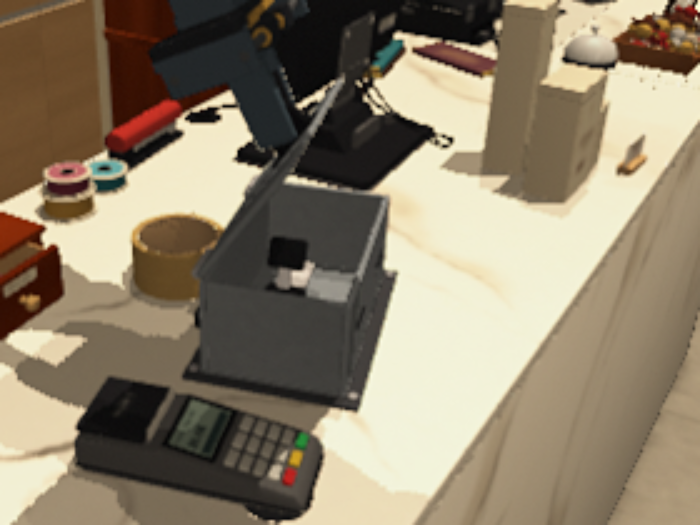

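The rib is still gripped, the guard is at about 0.94 rad and the lever is still right; the contact trigger was only a transient. I continue along the arc.

```bash
python3 - <<'E'
from h import *
off=-.0012*R[:,1]
for th in np.arange(.85,.1,-.1):
    ctrl.move_l(rib(th,0,.002)+off,vel=.05,ori=ori(.45*th)); f=ctrl.current_contact_force()
    print(round(th,2),f.round(1))
    if np.linalg.norm(f)>30: raise SystemExit
for th in(.1,.06,.03,.01,-.005,-.02,-.035,-.05):
    ctrl.move_l(rib(th,0,.002)+off,vel=.03,ori=ori(max(th,0)*.45)); f=ctrl.current_contact_force()
    print(th,f.round(1),ctrl.current_tool_pos().round(4))
    if f[2]>18:break
print(ctrl.current_t())
E
```

```text
0.85 [ 2.7 -3.3  1.2]
0.75 [ 4.2 -2.9  0.7]
0.65 [ 3.7 -2.4 -0.4]
0.55 [ 4.3 -2.5 -0.4]
0.45 [ 4.3 -2.8 -3.3]
0.35 [ 4.4 -2.8 -2.5]
0.25 [ 4.8 -2.8 -3.9]
0.15 [ 5.1 -2.4 -3.2]
0.1 [ 4.3 -2.7 -1.1] [0.5008 0.0414 0.137 ]
0.06 [ 3.6 -3.3 -1. ] [0.4992 0.0409 0.133 ]
0.03 [ 3.8 -4.  -0.7] [0.4982 0.0405 0.13  ]
0.01 [ 3.1 -3.8 -0. ] [0.4975 0.0403 0.128 ]
-0.005 [ 4.  -4.   2.1] [0.497  0.0401 0.1265]
-0.02 [ 3.1 -4.5  1.4] [0.4966 0.04   0.125 ]
-0.035 [ 2.7 -4.8  2.9] [0.4961 0.0398 0.1234]
-0.05 [ 2.6 -5.4  2.3] [0.4956 0.0397 0.1218]
36.2333
```

```bash
python3 - <<'E'
from h import *
ctrl.command_gripper(.6)
p=ctrl.current_tool_pos(); ctrl.move_l(p+[0,0,.06],vel=.15); ctrl.command_gripper(0)
h=ctrl.move_l([p[0],p[1],.145],vel=.03,contact_N=18)
print(h,ctrl.current_tool_pos(),ctrl.current_contact_force().round(1))
ctrl.sleep(.3);print(ctrl.current_tool_pos(),ctrl.current_contact_force().round(1))
p=ctrl.current_tool_pos();ctrl.move_l([p[0],p[1],.25],vel=.2); ctrl.move_l(W(-.25,0,.42),vel=.3)
a=cv2.resize(ctrl.read_camera("top")[180:300,235:375],None,fx=4,fy=4,interpolation=cv2.INTER_CUBIC)[:420]
b=cv2.resize(ctrl.read_camera("scene")[180:285,245:350],None,fx=4,fy=4,interpolation=cv2.INTER_CUBIC)
cv2.imwrite("pics/b7.png",np.hstack([a[:,:380],b]));print(ctrl.current_t())
E
```

```text
True [0.49458533 0.03986895 0.15589737] [-2.9 -0.5 14.1]
[0.49459728 0.03984383 0.15586878] [-4.4  0.1 17.9]
41.4083
```

View pics/b7.png

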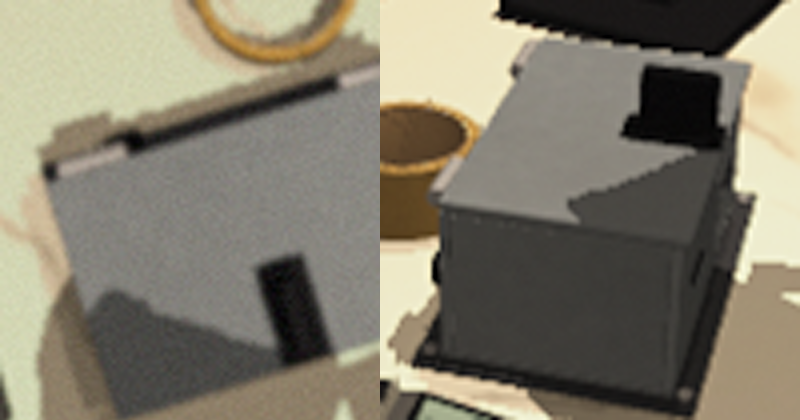

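The guard now lies flush with no gap at its front edge. The tip touched the rib top at z = 0.137, which is the shut height, and the tape hasn't moved. Handing in.

```bash
python3 -c "
from bench import ctrl
print(ctrl.sign_off())"
```

```text
the job is handed in; nothing more can be done
None
```

The job is handed in at about 41 s on the robot's clock: the guard was swung up to about 1.26 rad, the lever pushed to its right-hand stop at under about 20 N, the guard shut again, and nothing around the box was touched; the verdict was not shown.

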